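Line up the slide-making supplies by height

TASK

Stand the cover-glass box, the brown dropper bottle, the white dropper bottle and the tall grey bottle with the black cap upright on the four round pads of the white strip, one in the middle of each pad, in order of height: the lowest on the pad next to the blue slide box, each next one taller, the tallest at the far end of the row. Leave the round off-white tally counter that lies among them where it is.

Things in the scene. Friction and masses are not known exactly. Their poses are not given: they have to be found in the camera images.
- coverslips_mid (a point): Small white square cardboard box of cover glasses, 34 x 34 mm and 20 mm tall, lying flat, loose, 20 g. The point is its centre, 10 mm above its underside; x and y run square to its sides, z up. It is the lowest of the four things.
- dropper_oil_mid (a point): Brown dropper bottle with a black dropper cap, standing, loose, about 22 g, 58 mm tall: round body 23 mm across up to 38 mm above its foot, then the cap, 17 mm across up to 47 mm and 13 mm across above. The point is its centre, 29 mm above its foot; z is up along its axis.
- dropper_white_mid (a point): White dropper bottle with a white dropper cap, standing, loose, about 22 g, 72 mm tall: round body 26 mm across up to 48 mm above its foot, then the cap, 18 mm across up to 58 mm and 14 mm across above. The point is its centre, 36 mm above its foot; z is up along its axis.
- reagent_bottle_mid (a point): Tall grey plastic bottle with a black screw cap and a white paper label, standing, loose, about 90 g, 104 mm tall: round body 44 mm across up to 64 mm above its foot, a sloping shoulder, a neck, and the round straight cap, 22 mm across, from 88 to 104 mm above its foot (36 to 52 mm above its centre), which can be gripped too. The point is its centre, 52 mm above its foot; z is up along its axis. It is the tallest of the four things.
- pad_a: One of four alike flat round black rubber pads, 72 mm across, that lie in one straight row, 85 mm from middle to middle, fixed on a low white strip. Origin at the middle of its underside, on the row's line; its top is 2 mm above that and 5 mm above the worktop. The letters say nothing of the place in the row, which differs at every start.
- pad_b: One of four alike flat round black rubber pads, 72 mm across, that lie in one straight row, 85 mm from middle to middle, fixed on a low white strip. Origin at the middle of its underside, on the row's line; its top is 2 mm above that and 5 mm above the worktop. The letters say nothing of the place in the row, which differs at every start.
- pad_c: One of four alike flat round black rubber pads, 72 mm across, that lie in one straight row, 85 mm from middle to middle, fixed on a low white strip. Origin at the middle of its underside, on the row's line; its top is 2 mm above that and 5 mm above the worktop. The letters say nothing of the place in the row, which differs at every start.
- pad_d: One of four alike flat round black rubber pads, 72 mm across, that lie in one straight row, 85 mm from middle to middle, fixed on a low white strip. Origin at the middle of its underside, on the row's line; its top is 2 mm above that and 5 mm above the worktop. The letters say nothing of the place in the row, which differs at every start.
- slide_box: Blue flat box for microscope slides, 142 x 97 mm and 38 mm tall, shut and fixed, at one end of the row (which end differs at every start; a cream tape roll lies at the other). Origin at the middle of its underside, on the row's line, 108 mm from the middle of the nearest pad. Its long side (its y axis) lies across the row.
- tally_counter: Round off-white hand tally counter, 54 x 45 mm and 18 mm tall, lying loose among the four things. Origin at the middle of its underside. It is to stay where it is (within 25 mm).

How it is judged (in metres and radians):
At the end, for the whole second after the job is handed in: Each of the four things stands upright (within 0.1 rad) and at rest, released, on a pad, its centre within 14 mm of the pad's middle; counted from the slide box the order is cover-glass box, brown dropper bottle, white dropper bottle, tall grey bottle ((horizontal distance between coverslips_mid and pad_a below 0.014 m or horizontal distance between coverslips_mid and pad_b below 0.014 m or horizontal distance between coverslips_mid and pad_c below 0.014 m or horizontal distance between coverslips_mid and pad_d below 0.014 m) and horizontal distance between coverslips_mid and slide_box between 0.0775 and 0.1375 m and angle between each of coverslips_mid, dropper_oil_mid, dropper_white_mid, reagent_bottle_mid's own z axis and vertical below 0.1 rad and height (world z) of coverslips_mid below 0.02 m and linear speed of each of coverslips, dropper_oil, dropper_white, reagent_bottle below 0.02 m/s and angular speed of each of coverslips, dropper_oil, dropper_white, reagent_bottle below 0.2 rad/s and (horizontal distance between dropper_oil_mid and pad_a below 0.014 m or horizontal distance between dropper_oil_mid and pad_b below 0.014 m or horizontal distance between dropper_oil_mid and pad_c below 0.014 m or horizontal distance between dropper_oil_mid and pad_d below 0.014 m) and horizontal distance between dropper_oil_mid and slide_box between 0.1625 and 0.2225 m and height (world z) of dropper_oil_mid below 0.039 m and (horizontal distance between dropper_white_mid and pad_a below 0.014 m or horizontal distance between dropper_white_mid and pad_b below 0.014 m or horizontal distance between dropper_white_mid and pad_c below 0.014 m or horizontal distance between dropper_white_mid and pad_d below 0.014 m) and horizontal distance between dropper_white_mid and slide_box between 0.2475 and 0.3075 m and height (world z) of dropper_white_mid below 0.046 m and (horizontal distance between reagent_bottle_mid and pad_a below 0.014 m or horizontal distance between reagent_bottle_mid and pad_b below 0.014 m or horizontal distance between reagent_bottle_mid and pad_c below 0.014 m or horizontal distance between reagent_bottle_mid and pad_d below 0.014 m) and horizontal distance between reagent_bottle_mid and slide_box between 0.3325 and 0.3925 m and height (world z) of reagent_bottle_mid below 0.062 m); the robot touches nothing.
It fails at once if the tally counter is moved by more than 25 mm (distance of tally_counter from where it was at the start of the episode above 0.025 m).
It also fails if it takes over 96 s, if anything falls off the work surface, if the arm or the gripper's body presses on something with over 40 N, if the wrist force passes 120 N, or if a joint passes its speed limit or range.

ROBOT

A 6-joint arm with a two-finger parallel gripper is mounted at the origin on a cart in front of the work surface, level with it; the furniture and walls round the work are solid. World frame = base frame: x ahead of the robot, y to its left, z up, the work surface at z = 0. Lengths are in mm, angles in rad, forces in N, time in s.
With the tool pointing down it reaches from about 350 to 775 mm from the base axis. Payload 7.3 kg.
Tool frame: the origin (TCP) lies at the very end of the fingers, on their centre line; the grasp point (between the pads) lies 19 mm behind it (bot.grip_point_offset is the distance from the TCP to the grasp point, in mm); z points along the fingers, y is the line along which they close (so a half turn about z gives the same grasp; the last joint's range is limited). The gripper opens to 92 mm and grips with 3 to 60 N. Pads are 19 mm wide; open, the fingers measure 130 mm over their backs; the gripper's body (75 mm by 190 mm) begins 47 mm behind the grasp point.
Start: joints at [-1.341, 0.342, 1.524, -0, 1.275, -0.146], TCP at [192.707, -488.374, 226.741] pointing down, gripper open.
Joint ranges: [-2.53, 2.53], [-0.77, 2.02], [0.04, 2.7], [-1, 4.14], [0.28, 2.66], [-3.11, 3.11]. Speed limits (rad/s): [2.57, 2.57, 3.14, 3.14, 3.14, 3.14].

INTERFACE

Orientations are given as [roll, pitch, yaw] about the fixed x, y, z axes, in that order (R = Rz(yaw) Ry(pitch) Rx(roll)).
In Python, from plant import bot gives the robot as it stands. The module is installed in compiled form; this text tells all that it offers.
- The arm moves only by the shell command python3 -m jog 'ROWS' [OPENING]. ROWS is JSON, a list of rows, each a list of 6 numbers: the shift along the tool's x, y, z in mm, then the turn, a rotation vector about the tool's x, y, z in rad. In form: [[dx, dy, dz, rx, ry, rz], ...]. A call has 1 to 12 rows; each row shifts and turns the commanded pose from where the row before left it, along the tool's axes as they then stand; what a row does not reach is not made up. A row lasts 1/10 s, in which the tool goes at most 50 mm and 8.59 degrees, less where a joint would pass 70% of its speed; a pose out of reach is approached as far as the arm can. A call with a gripper value outside its range is refused whole. OPENING is the opening in per cent of the stroke, from 0 (shut) to 100 (fully open), set as the call begins (- or left out, the last holds). The fingers move at their own pace and stop on an object; the grip force is fixed at half the most. Time passes only in rows, so rows that do not move let the fingers close. It gives the time, the measured TCP pose, the force, the opening and the grip force at its end, in the units of the state.
- bot.get_obs(): the state, without advancing time (a new reading comes with each control period).
- bot.capture(name): name is "scene" or "top" or "wrist"; returns the picture (420x560x3 uint8, red, green, blue); there is no depth.
- bot.camera_model(name): a dict with "fx", "fy", "cx", "cy" (pixels), "dist_coeffs" ([k1, k2, p1, p2, k3] as OpenCV has them; the pictures are not rectified), "position" and "orientation" of the camera in the world; the wrist camera has in their place "T_tool_cam" (4x4, takes a point from camera to tool coordinates, whose origin is the TCP and whose axes are the flange's). Camera axes: x right, y down, z forward; pixel columns grow to the right and rows downward; lengths in mm; the calibration is good to about 2 mm. A picture is of the moment at which its call begins: read the wrist's pose just before it. camera_model takes no time and is no camera call.
- bot.close_job(): hands the job in; it is judged then, once.
Trained networks look in the newest picture that a camera, given by its name, has taken for a name from the list of things; names that differ only in an ending like _2 or _b are one class to them, and where a whole thing is asked for, a point or a joint stands for the part that bears it (a point fixed in the world has none). Each returns a list of dicts, best first, with "p" (0 to 1); they miss things now and then, are a little off and sometimes report something else, mostly with a low value. They report only what shows in the picture. A call takes as long as a camera call.
- bot.outline_of(target, camera): "mask" (420x560 bool, what is visible of it) and "pixel" ([column, row] in pixels, amid what is visible of it).
The state is a dict: "time": time; "joint_positions": joint angles; "dq": joint speeds; "tau": joint torques, N m; "tool_pos": TCP position; "tcp_rot": TCP orientation; "contact_force": force on the tool from outside, world axes, zero at the start; "moment": the same for the moment, N m; "grip_width": finger opening in mm; "finger_force": force on a finger pad.
Only numpy, scipy, OpenCV 4.12 (cv2) and the standard library are available. Lean on these libraries where they do the work, as an engineer would, in place of code of your own. Each camera call takes 0.05 s, during which the arm holds its last target. There are 200 camera calls.

## Working session

There is one attempt and no reset: what is moved stays moved. The work goes in short steps, Python scripts to look and compute and a shell command to move; the robot and the scene stay as the last step left them, time stands still between calls to the robot, and variables do not carry over. Pictures are saved under pics/ and viewed, at most 17 in all, crops included, and the job is handed in when it is done.

```bash
mkdir -p pics; ls
cat > h.py <<'E'
from plant import bot
import numpy as np, cv2
from scipy.spatial.transform import Rotation as R
def cam(name):
    m=bot.camera_model(name)
    K=np.array([[m['fx'],0,m['cx']],[0,m['fy'],m['cy']],[0,0,1]]);d=np.array(m['dist_coeffs'],float)
    if 'T_tool_cam' in m:
        o=bot.get_obs();T=np.eye(4);T[:3,:3]=R.from_euler('xyz',o['tcp_rot']).as_matrix();T[:3,3]=o['tool_pos'];T=T@np.array(m['T_tool_cam'])
        return K,d,T[:3,:3],T[:3,3]
    q=np.array(m['orientation'],float)
    Rm=q if q.shape==(3,3) else R.from_euler('xyz',q).as_matrix()
    return K,d,Rm,np.array(m['position'],float)
def toworld(c,px,z):
    K,d,Rm,p=c
    u=cv2.undistortPoints(np.array(px,float).reshape(-1,1,2),K,d).reshape(-1,2)
    r=np.c_[u,np.ones(len(u))]@Rm.T
    return p+r*((z-p[2])/r[:,2])[:,None]
def topx(c,P):
    K,d,Rm,p=c
    P=(np.array(P,float).reshape(-1,3)-p)@Rm
    return cv2.projectPoints(P,np.zeros(3),np.zeros(3),K,d)[0].reshape(-1,2)
def shot(name,f=None):
    c=cam(name);im=bot.capture(name)
    if f: cv2.imwrite('pics/'+f,im[:,:,::-1])
    return c,im
E
python3 - <<'E'
from h import *
print(bot.get_obs())
for n in ('top','scene'):
    print(n,bot.camera_model(n)); c,im=shot(n,n+'0.png')
    for t in ['coverslips_mid','dropper_oil_mid','dropper_white_mid','reagent_bottle_mid','pad_a','slide_box','tally_counter']:
        for r in bot.outline_of(t,n)[:5]: print(t,round(r['p'],2),np.round(r['pixel']),r['mask'].sum(),np.round(toworld(c,r['pixel'],5))[0])
E
```

```text
pics
{'time': 0.0, 'joint_positions': array([-1.34097660e+00,  3.42745556e-01,  1.52499106e+00, -2.56449514e-05,
        1.27540309e+00, -1.46021366e-01]), 'dq': array([ 0.00160663, -0.00118905,  0.00145245,  0.0001168 , -0.00098029,
        0.00165426]), 'tau': array([-1.98570298e-03, -4.31247675e+01, -2.44218439e+01,  7.17400247e-02,
        5.59888990e-02, -8.35908418e-05]), 'tool_pos': array([ 192.61522464, -487.96186532,  226.04217455]), 'tcp_rot': array([-3.14005850e+00, -2.00838373e-04,  3.75848428e-01]), 'contact_force': array([-0.61590366, -0.21267843,  0.432499  ]), 'moment': array([0.01105615, 0.02373296, 0.00100815]), 'finger_force': 0.0, 'grip_width': 91.56291604261558}
top {'fx': 405.14767839041485, 'fy': 405.14767839041485, 'cx': 272.3148441687794, 'cy': 206.25967312880724, 'dist_coeffs': array([-0.03569136,  0.        ,  0.        ,  0.        ,  0.        ]), 'position': array([420.6842587 , -15.94524385, 907.36279267]), 'orientation': array([-3.00050332, -0.00772494, -1.55033862])}
coverslips_mid 0.54 [222. 258.] 232 [430.  89.   5.]
dropper_oil_mid 0.49 [341. 190.]
[... 583 characters left out ...]
array([-0.1814142,  0.       ,  0.       ,  0.       ,  0.       ]), 'position': array([-473.67483158, -532.04722241,  633.67256474]), 'orientation': array([-2.04052961,  0.01172068, -1.098511  ])}
coverslips_mid 0.46 [214. 232.] 235 [435. 102.   5.]
dropper_oil_mid 0.63 [355. 257.] 225 [ 475. -237.    5.]
dropper_white_mid 0.49 [278. 242.] 267 [457. -56.   5.]
reagent_bottle_mid 0.28 [256. 239.] 215 [447.  -4.   5.]
pad_a 0.77 [315. 220.] 359 [591. -92.   5.]
pad_a 0.72 [286. 212.] 316 [601.  -6.   5.]
pad_a 0.68 [348. 231.] 361 [ 578. -183.    5.]
pad_a 0.53 [264. 202.] 261 [626.  71.   5.]
slide_box 0.84 [228. 188.] 1365 [657. 199.   5.]
tally_counter 0.63 [254. 238.] 239 [449.   2.   5.]
```

Run:
```python
import cv2
im=cv2.imread('pics/top0.png');cv2.imwrite('pics/top0c.png',cv2.resize(im[130:310,90:390],(800,480),interpolation=cv2.INTER_CUBIC))
im=cv2.imread('pics/scene0.png');cv2.imwrite('pics/scene0c.png',cv2.resize(im[160:300,180:400],(800,509),interpolation=cv2.INTER_CUBIC))
```

```text
(no output)
```

View pics/top0c.png

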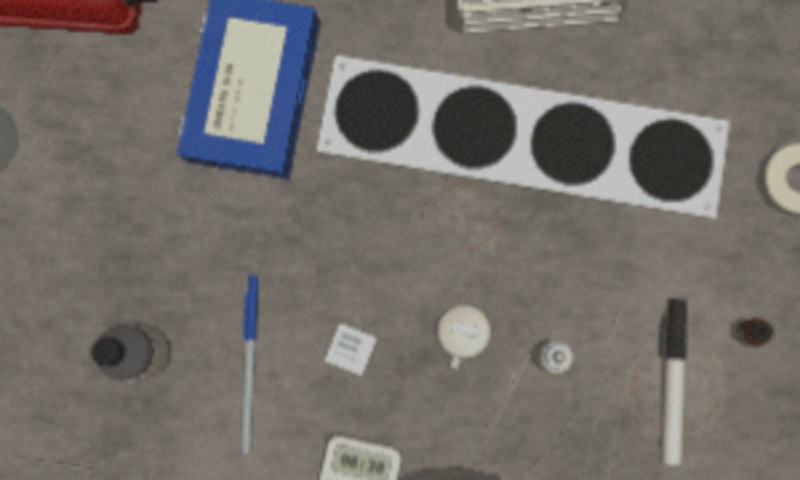

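View pics/scene0c.png

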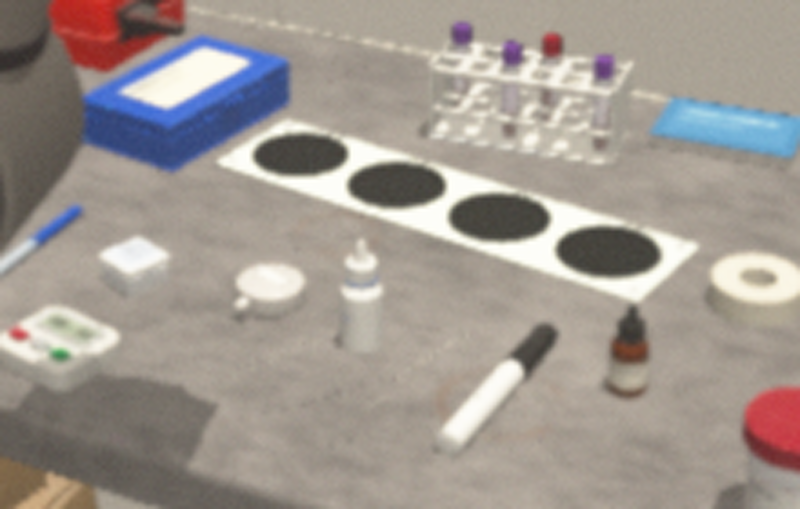

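The row starts at the blue box on the left (+y) and runs toward −y. In the top crop, the tall bottle's cap is at about (108,352), the cover-glass box at (350,349), the counter at (464,331), the white bottle at (557,355) and the brown bottle at (760,331). Several network hits were wrong: the top-view white and grey ones, and the brown one landed on a pad. I'll use both views and check against projected outlines.

```bash
cat > m.py <<'E'
from h import *
from scipy.optimize import least_squares
ct,cs=cam('top'),cam('scene')
t=lambda x,y:[90+x/2.6667,130+y/2.6667]
s=lambda x,y:[180+x/3.636,160+y/3.636]
P=[toworld(ct,t(*q),5)[0] for q in [(376,111),(475,127),(573,143),(671,160)]]
Ps=[toworld(cs,s(*q),5)[0] for q in [(300,153),(397,184),(499,216),(608,250)]]
print(np.round(P),np.round(Ps))
# z-known feature points in the two views: name:(top px,scene px,z)
F={'cover':(t(350,349),s(135,249),20),'white':(t(562,357),s(361,243),72),'brown':(t(765,331),s(631,310),58),'tally':(t(464,330),s(270,281),18),'tallcap':(t(108,352),None,104)}
for n,(a,b,z) in F.items(): print(n,np.round(toworld(ct,a,z)[0]),b and np.round(toworld(cs,b,z)[0]))
E
python3 m.py
```

```text
[[ 627.   75.    5.]
 [ 614.   -9.    5.]
 [ 602.  -93.    5.]
 [ 590. -177.    5.]] [[ 624.   73.    5.]
 [ 611.  -12.    5.]
 [ 599.  -95.    5.]
 [ 587. -178.    5.]]
cover [425.  88.  20.] [429.  89.  20.]
white [422. -81.  72.] [418. -81.  72.]
brown [ 445. -241.   58.] [ 437. -244.   58.]
tally [442.  -4.  18.] [435.  -8.  18.]
tallcap [418. 257. 104.] None
```

```bash
cat > go.py <<'E'
import sys
from h import *
o=bot.get_obs();x,y,z,yaw=map(float,sys.argv[1:5])
Rm=R.from_euler('xyz',o['tcp_rot']).as_matrix();D=R.from_euler('xyz',[np.pi,0,yaw])
print('now',np.round(o['tool_pos'],1),np.round(o['tcp_rot'],3),'t',round(o['time'],1))
print('shift',np.round(Rm.T@(np.array([x,y,z])-o['tool_pos']),1),'turn',np.round((R.from_matrix(Rm).inv()*D).as_rotvec(),3))
E
python3 -m jog '[[40,-17,0,0,0,0],[40,-17,0,0,0,0],[40,-17,0,0,0,0],[40,-17,0,0,0,0],[40,-17,0,0,0,0],[40,-17,0,0,0,0],[40,-17,0,0,0,0],[40,-17,0,0,0,0]]' 70
python3 -m jog '[[0,0,0,0,0,-0.147],[0,0,0,0,0,-0.147],[0,0,0,0,0,-0.147],[0,0,0,0,0,-0.147],[0,0,0,0,0,-0.147],[0,0,0,0,0,-0.147],[0,0,0,0,0,-0.147],[0,0,0,0,0,0],[0,0,0,0,0,0]]'
python3 go.py 441 -242 226 1.408
python3 - <<'E'
from h import *
c,im=shot('wrist','w1.png');print(topx(c,[[441,-242,0],[441,-242,58]]))
E
```

```text
time: 1.6
tool_pos: [441.5, -243.0, 226.9]
tcp_rot: [3.141, -0.0, 0.376]
contact_force: [0.9, -0.8, -0.3]
grip_width: 64.0
finger_force: 0.0
time: 2.5
tool_pos: [440.5, -244.4, 226.7]
tcp_rot: [3.142, 0.0, 1.401]
contact_force: [0.3, 0.1, -0.2]
grip_width: 64.6
finger_force: 0.0
now [ 440.5 -244.4  226.7] [3.142 0.    1.401] t 2.5
shift [2.5 0.1 0.7] turn [ 0.     0.    -0.007]
[[275.52300115 179.92134742]
 [275.45439325 190.63308341]]
```

View pics/w1.png

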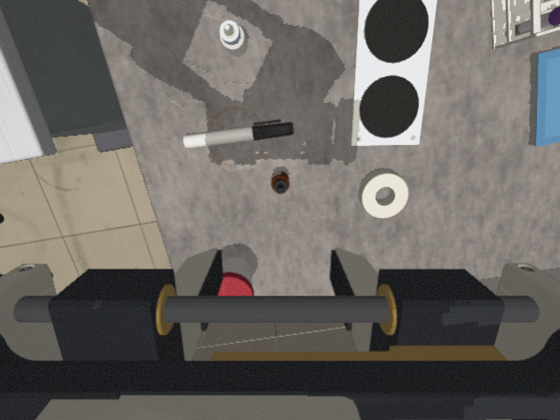

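The wrist view shows the brown bottle's tip at about (283,184) and its body at (281,180). The pad end is at (390,106), and a red-lidded jar sits at (235,285), which I have to check for clearance.

Run:
```python
from h import *
c,im=shot('wrist')
print(toworld(c,[[283,185]],58),toworld(c,[[279.5,174]],3),toworld(c,[[281,180]],30))
print('jar',toworld(c,[[235,288],[238,262]],80), 'padD',toworld(c,[[389,106]],5),'white',toworld(c,[[230,30]],72))
for r in bot.outline_of('dropper_oil_mid','wrist')[:2]: print(r['p'],r['pixel'],toworld(c,r['pixel'],35))
print(toworld(cam('scene'),[[180+790/3.636,160+400/3.636]],80))
```

```text
[[ 450.46835048 -236.9857014    58.        ]] [[ 447.51854233 -234.51068075    3.        ]] [[ 448.65552401 -236.92050385   30.        ]]
jar [[ 374.89397444 -345.18270024   80.        ]
 [ 385.48162169 -312.25481505   80.        ]] padD [[ 591.679445  -174.3982201    5.       ]] white [[425.86246613 -80.6320903   72.        ]]
0.73 [278.2, 180.6] [[ 445.31470167 -236.01324516   35.        ]]
[[ 353.35764274 -359.33443597   80.        ]]
```

```bash
python3 -m jog '[[7.5,6.5,0,0,0,0],[0,0,40,0,0,0],[0,0,40,0,0,0],[0,0,40,0,0,0],[0,0,40,0,0,0],[0,0,30,0,0,0],[0,0,20,0,0,0],[0,0,6,0,0,0],[0,0,0,0,0,0],[0,0,0,0,0,0]]'
python3 -m jog '[[0,0,0,0,0,0],[0,0,0,0,0,0],[0,0,0,0,0,0],[0,0,0,0,0,0],[0,0,0,0,0,0],[0,0,0,0,0,0],[0,0,0,0,0,0],[0,0,0,0,0,0]]' 0
python3 go.py 613 -10 100 1.42
```

```text
time: 3.65
tool_pos: [449.0, -238.4, 11.7]
tcp_rot: [3.14, 0.001, 1.405]
contact_force: [-0.6, 0.7, 1.2]
grip_width: 64.2
finger_force: 0.0
time: 4.45
tool_pos: [448.1, -238.1, 10.8]
tcp_rot: [-3.142, 0.0, 1.405]
contact_force: [-0.8, 0.5, 1.1]
grip_width: 22.1
finger_force: 30.0
now [ 448.1 -238.1   10.8] [-3.142  0.     1.405] t 4.5
shift [252.2 124.9 -89.3] turn [-0.     0.    -0.015]
```

Brown is gripped. The test-tube rack lies behind the pads and the gripper body is 190 mm long in the closing direction. I'll turn so it closes along the row when placing.

```bash
python3 -m jog '[[0,0,-30,0,0,0],[0,0,-30,0,0,0],[0,0,-30,0,0,0],[0,0,-30,0,0,0]]'
python3 -m jog '[[0,0,0,0,0,0.141],[0,0,0,0,0,0.141],[0,0,0,0,0,0.141],[0,0,0,0,0,0.141],[0,0,0,0,0,0.141],[0,0,0,0,0,0.141],[0,0,0,0,0,0.141],[0,0,0,0,0,0.141],[0,0,0,0,0,0.141],[0,0,0,0,0,0.141],[0,0,0,0,0,0.141],[0,0,0,0,0,0]]'
python3 go.py 613 -10 130 -0.145
python3 - <<'E'
from h import *
c,im=shot('wrist','w2.png')
for r in bot.outline_of('pad_a','wrist')[:4]: print(r['p'],r['pixel'],toworld(c,r['pixel'],5))
E
```

```text
time: 4.85
tool_pos: [447.9, -237.9, 131.8]
tcp_rot: [-3.141, -0.0, 1.405]
contact_force: [0.2, 1.0, -0.5]
grip_width: 21.5
finger_force: 30.0
time: 6.05
tool_pos: [448.0, -238.0, 130.6]
tcp_rot: [-3.141, 0.0, -0.147]
contact_force: [0.4, -1.2, 0.5]
grip_width: 21.8
finger_force: 30.0
now [ 448.  -238.   130.6] [-3.141  0.    -0.147] t 6.0
shift [ 129.7 -249.8    0.5] turn [-0.     0.    -0.002]
0.95 [181.2, 54.7] [[ 592.5086152 -177.3125292    5.       ]]
0.86 [83.3, 56.2] [[603.8060088  -93.58201804   5.        ]]
0.58 [16.3, 62.2] [[607.92913306 -34.39877496   5.        ]]
```

View pics/w2.png

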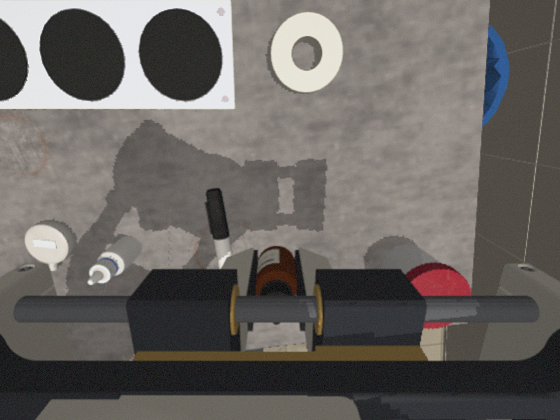

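```bash
python3 -m jog '[[18.5,-35.5,0,0,0,0],[18.5,-35.5,0,0,0,0],[18.5,-35.5,0,0,0,0],[18.5,-35.5,0,0,0,0],[18.5,-35.5,0,0,0,0],[18.5,-35.5,0,0,0,0],[18.5,-35.5,0,0,0,0],[1.5,-1.5,0,0,0,0],[0,0,30,0,0,0],[0,0,30,0,0,0],[0,0,25,0,0,0],[0,0,0,0,0,0]]'
python3 go.py 614.5 -10 16.5 -0.145
```

```text
time: 7.35
tool_pos: [611.2, -10.0, 42.0]
tcp_rot: [3.141, 0.008, -0.144]
contact_force: [0.0, 0.0, -0.7]
grip_width: 22.0
finger_force: 30.0
now [611.2 -10.   42. ] [ 3.141  0.008 -0.144] t 7.3
shift [ 3.5 -0.5 25.5] turn [0.    0.008 0.001]
```

```bash
python3 -m jog '[[2,0,10,0,0,0],[0,0,10,0,0,0],[0,0,4,0,0,0],[0,0,0,0,0,0],[0,0,0,0,0,0]]'
python3 -m jog '[[0,0,0,0,0,0],[0,0,0,0,0,0]]'
```

```text
time: 7.85
tool_pos: [616.4, -10.2, 22.2]
tcp_rot: [3.142, -0.001, -0.146]
contact_force: [0.8, -0.3, -0.1]
grip_width: 21.4
finger_force: 30.0
time: 8.05
tool_pos: [616.4, -10.2, 22.2]
tcp_rot: [3.142, -0.001, -0.146]
contact_force: [0.4, 0.2, 0.2]
grip_width: 21.4
finger_force: 30.0
```

```bash
python3 -m jog '[[-1.5,0,3,0,0,0],[0,0,2,0,0,0],[0,0,0,0,0,0],[0,0,0,0,0,0]]'
python3 -m jog '[[0,0,0,0,0,0],[0,0,0,0,0,0],[0,0,0,0,0,0],[0,0,0,0,0,0]]' 60
python3 -m jog '[[0,0,-30,0,0,0],[0,0,-40,0,0,0],[0,0,-40,0,0,0],[0,0,-40,0,0,0],[0,0,0,0,0,0],[0,0,0,0,0,0]]'
python3 go.py 421 -81 165 1.408
python3 - <<'E'
from h import *
shot('top','t2.png');c,im=shot('wrist','w3.png')
E
```

```text
time: 8.45
tool_pos: [614.6, -9.9, 16.6]
tcp_rot: [3.142, 0.0, -0.146]
contact_force: [0.3, 0.1, 0.1]
grip_width: 22.0
finger_force: 30.0
time: 8.85
tool_pos: [614.7, -9.9, 16.8]
tcp_rot: [3.142, -0.0, -0.146]
contact_force: [-0.4, 0.5, -0.3]
grip_width: 48.9
finger_force: 0.0
time: 9.45
tool_pos: [614.9, -10.0, 167.7]
tcp_rot: [3.142, -0.002, -0.146]
contact_force: [0.3, 0.4, -0.7]
grip_width: 54.8
finger_force: 0.0
now [614.9 -10.  167.7] [ 3.142e+00 -2.000e-03 -1.460e-01] t 9.4
shift [-181.5   98.5    2.3] turn [ 0.002 -0.002 -1.554]
```

View pics/w3.png

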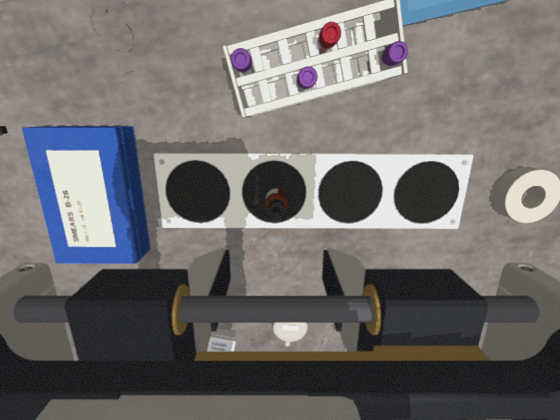

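Brown stands on the second pad, tip at (276,207), pad middle at (274,191). White is next.

```bash
python3 -m jog '[[-30,16.5,0,0,0,0],[-30,16.5,0,0,0,0],[-30,16.5,0,0,0,0],[-30,16.5,0,0,0,0],[-30,16.5,0,0,0,0],[-30,16.5,0,0,0,0],[0,0,0,0,0,0]]'
python3 -m jog '[[0,0,0,0,0,-0.141],[0,0,0,0,0,-0.141],[0,0,0,0,0,-0.141],[0,0,0,0,0,-0.141],[0,0,0,0,0,-0.141],[0,0,0,0,0,-0.141],[0,0,0,0,0,-0.141],[0,0,0,0,0,-0.141],[0,0,0,0,0,-0.141],[0,0,0,0,0,-0.141],[0,0,0,0,0,-0.141],[0,0,0,0,0,0]]'
python3 go.py 422.5 -81.5 10 1.408
python3 - <<'E'
from h import *
shot('wrist','w4.png')
E
```

```text
time: 10.25
tool_pos: [417.9, -81.7, 165.2]
tcp_rot: [-3.141, 0.006, -0.148]
contact_force: [0.7, 0.0, -1.1]
grip_width: 54.5
finger_force: 0.0
time: 11.45
tool_pos: [422.2, -81.3, 165.7]
tcp_rot: [-3.14, -0.0, 1.406]
contact_force: [0.0, -0.5, 0.6]
grip_width: 55.2
finger_force: 0.0
now [422.2 -81.3 165.7] [-3.14  -0.     1.406] t 11.4
shift [ -0.2   0.6 155.7] turn [-0.002 -0.    -0.002]
```

View pics/w4.png

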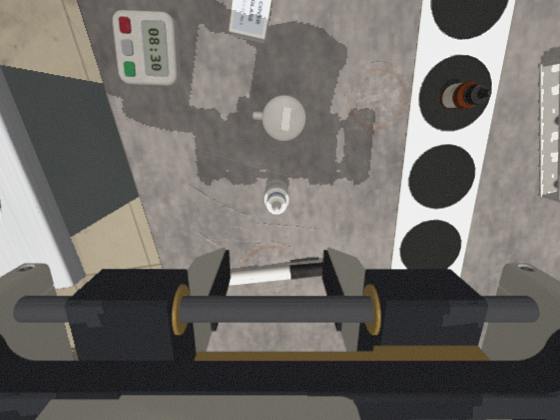

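The white bottle's tip is at (276,203). Brown looks upright and centred on its pad, foot near (449,94). I'll check the alignment numerically.

```bash
python3 - <<'E'
from h import *
c=cam('wrist')
print(toworld(c,[[276.5,203]],70),topx(c,[[422.5,-81.5,72],[422.5,-81.5,0],[614.5,-10,5],[614.5,-10,63]]))
E
python3 -m jog '[[0,0,40,0,0,0],[0,0,40,0,0,0],[0,0,40,0,0,0],[0,0,20,0,0,0],[0,0,12,0,0,0],[0,0,0,0,0,0],[0,0,0,0,0,0]]'
```

```text
[[424.77203521 -72.2727504   70.        ]] [[275.71619478 213.77567466]
 [275.86259649 193.48579752]
 [452.3778279   95.8355917 ]
 [492.3814453   91.53702587]]
time: 12.2
tool_pos: [422.3, -81.6, 14.6]
tcp_rot: [-3.141, -0.0, 1.403]
contact_force: [-0.1, -0.4, -0.3]
grip_width: 54.9
finger_force: 0.0
```

```bash
python3 -m jog '[[3,0,2,0,0,0],[2.5,0,2,0,0,0],[0,0,0,0,0,0]]'
python3 -m jog '[[0,0,0,0,0,0],[0,0,0,0,0,0],[0,0,0,0,0,0],[0,0,0,0,0,0],[0,0,0,0,0,0],[0,0,0,0,0,0],[0,0,0,0,0,0]]' 0
python3 -m jog '[[0,0,-30,0,0,0],[0,0,-40,0,0,0],[0,0,-40,0,0,0],[0,0,-20,0,0,0],[0,0,0,0,0,0]]'
python3 -m jog '[[0,0,0,0,0,0.141],[0,0,0,0,0,0.141],[0,0,0,0,0,0.141],[0,0,0,0,0,0.141],[0,0,0,0,0,0.141],[0,0,0,0,0,0.141],[0,0,0,0,0,0.141],[0,0,0,0,0,0.141],[0,0,0,0,0,0.141],[0,0,0,0,0,0.141],[0,0,0,0,0,0.141],[0,0,0,0,0,0]]'
python3 go.py 602 -94 16.5 -0.145
python3 - <<'E'
from h import *
c,im=shot('wrist');cv2.imwrite('pics/w5.png',im[200:420,150:400,::-1].repeat(2,0).repeat(2,1))
E
```

```text
time: 12.5
tool_pos: [423.2, -75.9, 11.0]
tcp_rot: [3.141, 0.0, 1.405]
contact_force: [-0.9, 0.0, 0.5]
grip_width: 55.1
finger_force: 0.0
time: 13.2
tool_pos: [423.1, -76.3, 10.8]
tcp_rot: [3.141, 0.0, 1.405]
contact_force: [-0.1, 0.2, 1.3]
grip_width: 24.5
finger_force: 30.0
time: 13.7
tool_pos: [424.7, -76.8, 143.3]
tcp_rot: [3.135, 0.001, 1.405]
contact_force: [0.1, -0.3, 0.0]
grip_width: 24.6
finger_force: 30.0
time: 14.9
tool_pos: [422.3, -76.0, 139.4]
tcp_rot: [-3.141, 0.002, -0.148]
contact_force: [-0.2, 0.6, -0.2]
grip_width: 24.7
finger_force: 30.0
now [422.3 -76.  139.4] [-3.141e+00  2.000e-03 -1.480e-01] t 14.9
shift [180.7  -8.5 122.5] turn [-0.     0.002 -0.003]
```

View pics/w5.png

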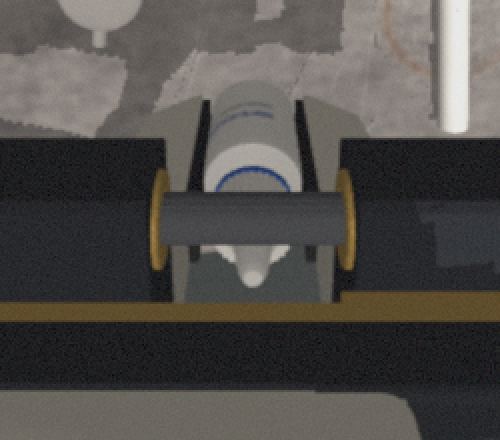

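The white bottle is upright between the pads. Moving it to pad 3.

```bash
python3 -m jog '[[36,-1.7,0,0,0,0],[36,-1.7,0,0,0,0],[36,-1.7,0,0,0,0],[36,-1.7,0,0,0,0],[36.5,-1.7,0,0,0,0],[0,0,40,0,0,0],[0,0,40,0,0,0],[0,0,25,0,0,0],[0,0,10,0,0,0],[0,0,0,0,0,0],[0,0,0,0,0,0]]'
python3 go.py 602 -94 16.5 -0.145
```

```text
time: 16.05
tool_pos: [603.6, -94.4, 26.7]
tcp_rot: [3.141, -0.002, -0.145]
contact_force: [0.5, -0.5, 0.6]
grip_width: 24.7
finger_force: 30.0
now [603.6 -94.4  26.7] [ 3.141e+00 -2.000e-03 -1.450e-01] t 16.1
shift [-1.7 -0.1 10.2] turn [ 0.    -0.002 -0.   ]
```

```bash
python3 -m jog '[[-1.5,0,5,0,0,0],[0,0,3,0,0,0],[0,0,2,0,0,0],[0,0,0,0,0,0],[0,0,0,0,0,0]]'
python3 -m jog '[[0,0,0,0,0,0],[0,0,0,0,0,0],[0,0,0,0,0,0],[0,0,0,0,0,0],[0,0,0,0,0,0]]' 60
python3 -m jog '[[0,0,-20,0,0,0],[0,0,-40,0,0,0],[0,0,-40,0,0,0],[0,0,-40,0,0,0],[0,0,0,0,0,0],[0,0,0,0,0,0]]'
python3 go.py 427 80 165 -0.145
```

```text
time: 16.55
tool_pos: [601.5, -93.9, 15.9]
tcp_rot: [3.141, -0.0, -0.146]
contact_force: [-0.1, -0.3, -0.4]
grip_width: 24.6
finger_force: 30.0
time: 17.05
tool_pos: [601.4, -93.9, 15.7]
tcp_rot: [3.141, -0.0, -0.146]
contact_force: [-0.7, 0.6, 0.5]
grip_width: 54.3
finger_force: 0.0
time: 17.65
tool_pos: [601.7, -94.0, 156.7]
tcp_rot: [3.141, -0.002, -0.146]
contact_force: [-1.1, 0.3, -0.6]
grip_width: 55.1
finger_force: 0.0
now [601.7 -94.  156.7] [ 3.141e+00 -2.000e-03 -1.460e-01] t 17.6
shift [-198.1 -146.7   -8.8] turn [ 0.    -0.002 -0.001]
```

```bash
python3 -m jog '[[-33,-25,-2,0,0,0],[-33,-25,-2,0,0,0],[-33,-25,-2,0,0,0],[-33,-25,-2,0,0,0],[-33,-25,0,0,0,0],[-33,-25,0,0,0,0],[0,0,0,0,0,0],[0,0,0,0,0,0]]'
python3 - <<'E'
from h import *
c,im=shot('wrist','w6.png');print(c[3])
for t in ('coverslips_mid','pad_a'):
  for r in bot.outline_of(t,'wrist')[:3]:
    print(t,r['p'],r['pixel'],toworld(c,r['pixel'],20 if t[0]=='c' else 5))
    if t[0]=='c':
        q=toworld(c,cv2.boxPoints(cv2.minAreaRect(np.argwhere(r['mask'])[:,::-1].astype(np.float32))),20);print(np.round(q,1))
E
```

```text
time: 18.45
tool_pos: [426.6, 83.8, 162.9]
tcp_rot: [3.141, 0.001, -0.144]
contact_force: [1.6, -0.5, 0.8]
grip_width: 55.0
finger_force: 0.0
[511.12766149  71.24391147 320.57511211]
coverslips_mid 0.73 [269.0, 197.5] [[429.584651   90.3804145  20.       ]]
[[418.2 111.7  20. ]
 [451.9  97.3  20. ]
 [439.3  67.   20. ]
 [404.8  80.3  20. ]]
coverslips_mid 0.17 [437.0, 10.9] [[576.03334884 -80.64460769  20.        ]]
[[ 588.5  -51.2   20. ]
 [ 580.  -110.5   20. ]
 [ 561.5 -111.6   20. ]
 [ 570.2  -51.    20. ]]
pad_a 0.76 [527.5, 7.4] [[ 570.35691197 -170.46487261    5.        ]]
pad_a 0.71 [435.7, 10.7] [[579.60246117 -87.03659646   5.        ]]
pad_a 0.71 [250.9, 10.9] [[603.62583988  81.09754964   5.        ]]
```

View pics/w6.png

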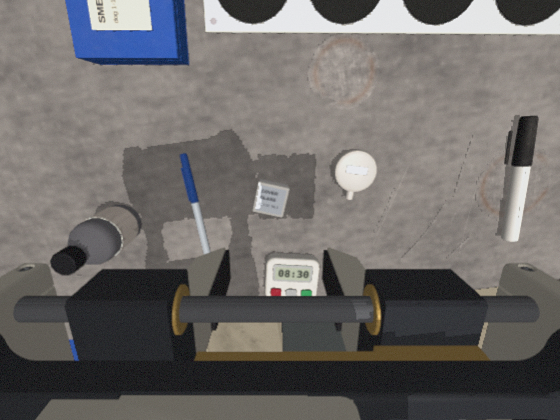

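The box is at (270,198), rotated by about −0.4 rad. The pen at (192,190) and the counter at (356,172) are both clear of the fingers.

```bash
python3 -m jog '[[0.5,-5,0,0,0,0],[0,0,0,0,0,0.13],[0,0,0,0,0,0.13],[0,0,40,0,0,0],[0,0,40,0,0,0],[0,0,40,0,0,0],[0,0,20,0,0,0],[0,0,0,0,0,0],[0,0,0,0,0,0]]'
python3 go.py 428 89 4 -0.405
```

```text
time: 19.5
tool_pos: [429.1, 88.0, 23.8]
tcp_rot: [3.141, 0.0, -0.407]
contact_force: [0.3, -1.1, 0.5]
grip_width: 55.3
finger_force: 0.0
now [429.1  88.   23.8] [ 3.141  0.    -0.407] t 19.5
shift [-1.4 -0.5 19.8] turn [ 0.     0.    -0.002]
```

```bash
python3 -m jog '[[-1,0,10,0,0,0],[0,0,6,0,0,0],[0,0,3,0,0,0],[0,0,0,0,0,0],[0,0,0,0,0,0]]'
python3 -m jog '[[0,0,0,0,0,0],[0,0,0,0,0,0],[0,0,0,0,0,0],[0,0,0,0,0,0],[0,0,0,0,0,0],[0,0,0,0,0,0]]' 0
python3 -m jog '[[0,0,-20,0,0,0],[0,0,-30,0,0,0],[0,0,-30,0,0,0],[0,0,-20,0,0,-0.13],[0,0,0,0,0,-0.13],[0,0,0,0,0,0],[0,0,0,0,0,0]]'
python3 go.py 626.5 74.5 10.5 -0.145
python3 - <<'E'
from h import *
c,im=shot('wrist');cv2.imwrite('pics/w7.png',im[200:420,150:400,::-1].repeat(2,0).repeat(2,1))
E
```

```text
time: 20.0
tool_pos: [427.8, 88.6, 4.9]
tcp_rot: [-3.142, -0.0, -0.406]
contact_force: [-0.2, 0.0, -0.6]
grip_width: 55.0
finger_force: 0.0
time: 20.6
tool_pos: [427.7, 88.6, 4.8]
tcp_rot: [-3.142, -0.0, -0.406]
contact_force: [-0.3, 0.5, 2.5]
grip_width: 33.6
finger_force: 29.7
time: 21.3
tool_pos: [427.2, 88.6, 104.4]
tcp_rot: [3.141, 0.001, -0.15]
contact_force: [-0.2, 0.0, -0.7]
grip_width: 33.2
finger_force: 29.7
now [427.2  88.6 104.4] [ 3.141e+00  1.000e-03 -1.500e-01] t 21.3
shift [199.2 -15.8  93.7] turn [ 0.     0.001 -0.005]
```

View pics/w7.png

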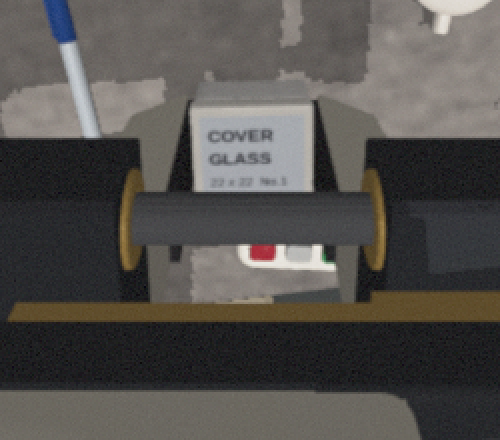

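The box is held flat and square. Moving it to the pad by the blue box.

```bash
python3 -m jog '[[33,-2.6,0,0,0,0],[33,-2.6,0,0,0,0],[33,-2.6,0,0,0,0],[33,-2.6,0,0,0,0],[33,-2.6,0,0,0,0],[33,-2.6,0,0,0,0],[0,0,30,0,0,0],[0,0,30,0,0,0],[0,0,20,0,0,0],[0,0,0,0,0,0],[0,0,0,0,0,0]]'
python3 go.py 626.5 74.5 10.5 -0.145
```

```text
time: 22.45
tool_pos: [625.6, 75.2, 24.3]
tcp_rot: [3.141, 0.001, -0.147]
contact_force: [0.4, 0.3, 0.6]
grip_width: 33.2
finger_force: 29.7
now [625.6  75.2  24.3] [ 3.141e+00  1.000e-03 -1.470e-01] t 22.4
shift [ 1.   0.6 13.8] turn [ 0.     0.001 -0.002]
```

```bash
python3 -m jog '[[1,0,6,0,0,0],[0,0,5,0,0,0],[0,0,3,0,0,0],[0,0,0,0,0,0],[0,0,0,0,0,0]]'
python3 -m jog '[[0,0,0,0,0,0],[0,0,0,0,0,0],[0,0,0,0,0,0],[0,0,0,0,0,0],[0,0,0,0,0,0]]' 60
python3 -m jog '[[0,0,-20,0,0,0],[0,0,-40,0,0,0],[0,0,-50,0,0,0],[0,0,-50,0,0,0],[0,0,-40,0,0,0],[0,0,0,0,0,0],[0,0,0,0,0,0]]'
python3 go.py 418 220 215 -0.145
python3 - <<'E'
from h import *
c,im=shot('wrist','w8.png')
for r in bot.outline_of('pad_a','wrist')[:4]: print(r['p'],r['pixel'],toworld(c,r['pixel'],5))
for r in bot.outline_of('reagent_bottle_mid','wrist')[:2]: print(r['p'],r['pixel'],toworld(c,r['pixel'],60))
E
```

```text
time: 22.95
tool_pos: [626.8, 75.1, 10.9]
tcp_rot: [3.141, -0.0, -0.146]
contact_force: [0.6, 0.2, -0.4]
grip_width: 33.2
finger_force: 29.7
time: 23.45
tool_pos: [626.8, 75.0, 10.7]
tcp_rot: [3.142, -0.0, -0.146]
contact_force: [0.5, 0.0, -0.7]
grip_width: 55.0
finger_force: 0.0
time: 24.15
tool_pos: [627.0, 75.1, 211.6]
tcp_rot: [-3.141, -0.002, -0.146]
contact_force: [-0.2, -0.4, -1.4]
grip_width: 55.2
finger_force: 0.0
now [627.   75.1 211.6] [-3.141e+00 -2.000e-03 -1.460e-01] t 24.1
shift [-227.9 -112.9   -3.8] turn [-0.    -0.002 -0.001]
0.86 [271.0, 175.8] [[640.77069882  79.13595577   5.        ]]
0.76 [341.9, 179.2] [[623.6995444   -7.94642801   5.        ]]
0.73 [478.1, 184.5] [[ 592.17940877 -177.06551829    5.        ]]
0.65 [405.1, 180.6] [[610.48380128 -86.15336231   5.        ]]
```

View pics/w8.png

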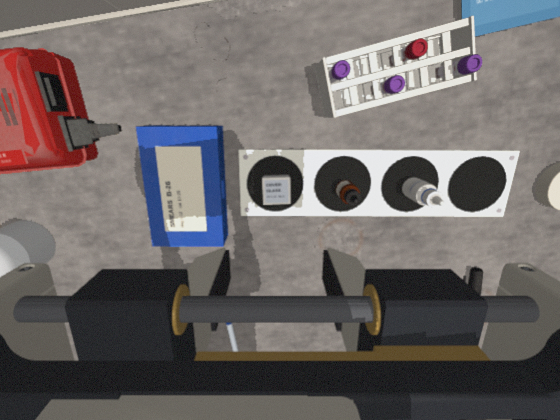

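Box, brown and white stand on pads 1 to 3. Their tops are at (277,190), (352,199) and (435,200), and pad 4 at (477,184) is free. Next is the tall bottle.

```bash
python3 -m jog '[[-38,-19,0,0,0,0],[-38,-19,0,0,0,0],[-38,-19,0,0,0,0],[-38,-19,0,0,0,0],[-38,-19,0,0,0,0],[-38,-19,0,0,0,0],[0,0,0,0,0,0],[0,0,0,0,0,0]]'
python3 - <<'E'
from h import *
c,im=shot('wrist','w9.png');o=bot.get_obs();print(o['tool_pos'])
for r in bot.outline_of('reagent_bottle_mid','wrist')[:2]: print(r['p'],r['pixel'],toworld(c,r['pixel'],60))
E
```

```text
time: 25.1
tool_pos: [417.1, 221.4, 209.9]
tcp_rot: [3.141, 0.001, -0.144]
contact_force: [0.5, 0.1, -0.2]
grip_width: 54.9
finger_force: 0.0
[418.00456693 220.92140573 210.04199198]
0.91 [239.4, 195.8] [[424.65827267 259.55722138  60.        ]]
```

View pics/w9.png

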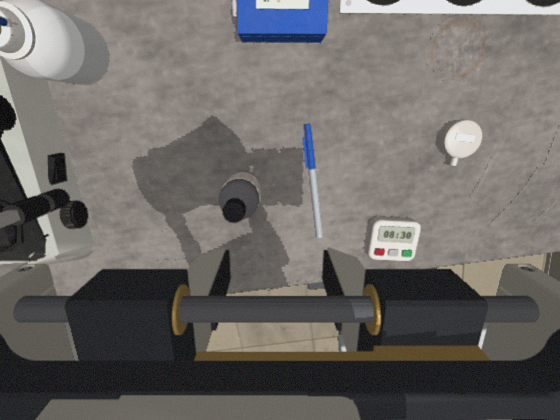

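The cap's top is at (234,209).

```bash
python3 - <<'E'
from h import *
c=cam('wrist');print(toworld(c,[[234,209.5]],104));P=toworld(c,[[234,209.5]],104)[0];print(topx(c,[[P[0],P[1],0]]))
E
python3 go.py 422 258 140 -0.145
```

```text
[[424.73694413 259.02828288 104.        ]]
[[245.00545769 184.47725385]]
now [418.4 220.6 210.1] [ 3.141  0.    -0.147] t 25.2
shift [ -1.9 -37.5  70.1] turn [ 0.001  0.    -0.002]
```

```bash
python3 -m jog '[[-0.5,-37.5,0,0,0,0],[0,0,0,0,0,0],[0,0,40,0,0,0],[0,0,30,0,0,0],[0,0,0,0,0,0],[0,0,0,0,0,0]]'
python3 go.py 423 258 86 -0.145
python3 - <<'E'
from h import *
c,im=shot('wrist');cv2.imwrite('pics/w10.png',im[200:420,150:400,::-1].repeat(2,0).repeat(2,1))
E
```

```text
time: 25.8
tool_pos: [423.4, 257.6, 140.8]
tcp_rot: [3.141, 0.001, -0.147]
contact_force: [0.1, 0.6, 0.8]
grip_width: 55.1
finger_force: 0.0
now [423.4 257.6 140.8] [ 3.141e+00  1.000e-03 -1.470e-01] t 25.8
shift [-0.5 -0.4 54.8] turn [ 0.001  0.001 -0.002]
```

View pics/w10.png

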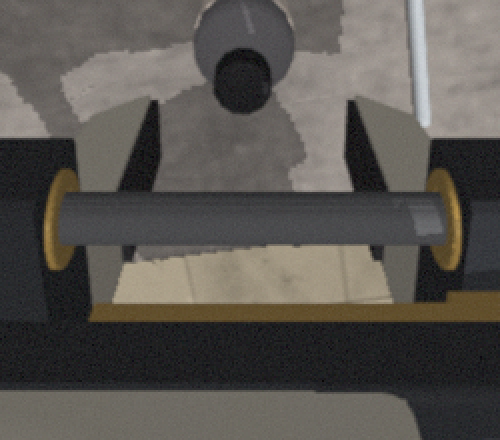

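Run:
```python
from h import *
c=cam('wrist');print(toworld(c,[[271.5,238.5]],104),topx(c,[[423,258,104]]))
```

```text
[[425.29284024 260.73041836 104.        ]] [[275.73975624 240.90461337]]
```

```bash
python3 -m jog '[[1,-2,0,0,0,0],[0,0,20,0,0,0],[0,0,20,0,0,0],[0,0,10,0,0,0],[0,0,4,0,0,0],[0,0,0,0,0,0],[0,0,0,0,0,0]]'
python3 -m jog '[[0,0,0,0,0,0],[0,0,0,0,0,0],[0,0,0,0,0,0],[0,0,0,0,0,0],[0,0,0,0,0,0],[0,0,0,0,0,0],[0,0,0,0,0,0],[0,0,0,0,0,0]]' 0
python3 -m jog '[[0,0,-10,0,0,0],[0,0,-20,0,0,0],[0,0,-20,0,0,0],[0,0,0,0,0,0],[0,0,0,0,0,0]]'
python3 go.py 590.5 -177.5 170 -0.145
python3 - <<'E'
from h import *
c,im=shot('wrist');a=im[200:420,150:400,::-1].repeat(2,0).repeat(2,1)
c,im=shot('scene');b=cv2.resize(im[80:280,60:330,::-1],(594,440))
cv2.imwrite('pics/w11.png',cv2.resize(np.hstack([a,b]),(800,322)))
E
```

```text
time: 26.55
tool_pos: [424.7, 260.3, 87.5]
tcp_rot: [-3.141, -0.001, -0.146]
contact_force: [-0.4, -0.9, 0.5]
grip_width: 55.3
finger_force: 0.0
time: 27.35
tool_pos: [424.1, 260.1, 86.7]
tcp_rot: [-3.142, -0.0, -0.146]
contact_force: [0.1, 0.1, 1.5]
grip_width: 20.4
finger_force: 30.0
time: 27.85
tool_pos: [424.1, 260.1, 136.9]
tcp_rot: [-3.141, -0.001, -0.146]
contact_force: [-0.7, 0.3, -0.7]
grip_width: 20.8
finger_force: 30.0
now [424.1 260.1 136.9] [-3.141e+00 -1.000e-03 -1.460e-01] t 27.9
shift [228.4 408.6 -33.1] turn [-0.    -0.001 -0.001]
```

View pics/w11.png

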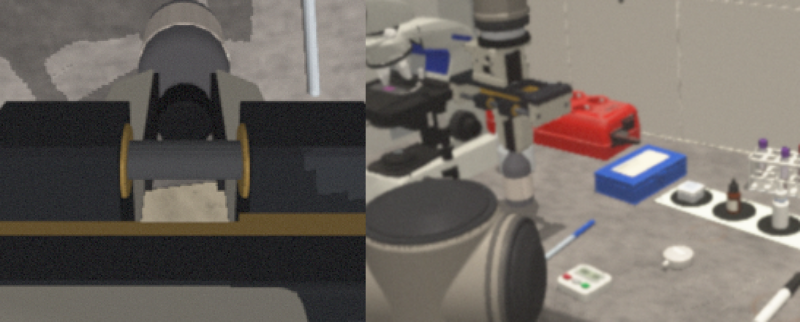

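The tall bottle hangs straight from its cap. I'll raise it and carry it to the far pad.

```bash
python3 -m jog '[[0,0,-20,0,0,0],[0,0,-30,0,0,0],[0,0,-10,0,0,0],[10,17,0,0,0,0],[10,17,0,0,0,0],[21,38,0,0,0,0],[21,38,0,0,0,0],[21,38,0,0,0,0],[21,38,0,0,0,0],[21,38,0,0,0,0]]'
python3 -m jog '[[21,38,0,0,0,0],[21,38,0,0,0,0],[21,38,0,0,0,0],[21,38,0,0,0,0],[10,16,0,0,0,0],[10,16,0,0,0,0],[0,0,0,0,0,0],[0,0,0,0,0,0]]'
python3 go.py 590.5 -177.5 92.5 -0.145
```

```text
time: 28.95
tool_pos: [514.9, 18.6, 195.4]
tcp_rot: [3.142, 0.002, -0.146]
contact_force: [2.2, 0.2, 0.4]
grip_width: 20.7
finger_force: 30.0
time: 29.75
tool_pos: [590.6, -176.6, 195.2]
tcp_rot: [-3.141, 0.002, -0.147]
contact_force: [1.1, 0.6, -0.5]
grip_width: 20.6
finger_force: 30.0
now [ 590.6 -176.6  195.2] [-3.141e+00  2.000e-03 -1.470e-01] t 29.8
shift [  0.3   1.  102.7] turn [-0.001  0.002 -0.002]
```

```bash
python3 -m jog '[[0,1,30,0,0,0],[0,0,30,0,0,0],[0,0,20,0,0,0],[0,0,12,0,0,0],[0,0,0,0,0,0],[0,0,0,0,0,0]]'
python3 -m jog '[[0,0,4,0,0,0],[0,0,3,0,0,0],[0,0,0,0,0,0],[0,0,0,0,0,0]]'
python3 go.py 590.5 -177.5 92.5 -0.145
```

```text
time: 30.35
tool_pos: [591.5, -177.6, 105.5]
tcp_rot: [3.141, -0.001, -0.146]
contact_force: [0.2, 0.9, -0.4]
grip_width: 20.5
finger_force: 30.0
time: 30.75
tool_pos: [591.1, -178.0, 97.9]
tcp_rot: [3.141, -0.0, -0.146]
contact_force: [-0.2, 0.2, -1.3]
grip_width: 21.2
finger_force: 30.0
now [ 591.1 -178.    97.9] [ 3.141 -0.    -0.146] t 30.8
shift [-0.7 -0.4  5.4] turn [ 0.    -0.    -0.001]
```

```bash
python3 -m jog '[[0,0,2,0,0,0],[0,0,2,0,0,0],[0,0,1.5,0,0,0],[0,0,0,0,0,0],[0,0,0,0,0,0]]'
python3 -m jog '[[0,0,0,0,0,0],[0,0,0,0,0,0],[0,0,0,0,0,0],[0,0,0,0,0,0],[0,0,0,0,0,0]]' 60
python3 -m jog '[[0,0,-20,0,0,0],[0,0,-40,0,0,0],[0,0,-40,0,0,0],[0,0,-20,0,0,0],[-40,0,0,0,0,0],[-40,0,0,0,0,0],[-40,0,0,0,0,0],[-40,0,0,0,0,0],[-20,0,0,0,0,0],[0,0,0,0,0,0],[0,0,0,0,0,0]]'
python3 - <<'E'
from h import *
c,im=shot('top');a=cv2.resize(im[130:310,90:390,::-1],(800,480),interpolation=cv2.INTER_CUBIC)
c,im=shot('scene');b=cv2.resize(im[160:300,180:400,::-1],(800,509),interpolation=cv2.INTER_CUBIC)
cv2.imwrite('pics/f.png',cv2.resize(np.vstack([a[:330],b[:330]]),(727,600)))
c,im=shot('wrist','f2.png')
np.save('c.npy',np.array([0]))
for t,z in (('coverslips_mid',15),('dropper_oil_mid',30),('dropper_white_mid',35),('reagent_bottle_mid',55),('pad_a',5)):
  for r in bot.outline_of(t,'wrist')[:4]: print(t,round(r['p'],2),r['pixel'],np.round(toworld(c,r['pixel'],z)))
B=[(626.5,74.5),(614.5,-10),(602,-94),(590.5,-177.5)]
for (x,y),h in zip(B,(20,58,72,104)): print(np.round(topx(c,[[x,y,5],[x,y,5+h]])).tolist(), np.round(topx(cam('scene'),[[x,y,5],[x,y,5+h]])).tolist())
E
```

```text
time: 31.25
tool_pos: [591.0, -177.9, 92.1]
tcp_rot: [3.142, 0.0, -0.146]
contact_force: [0.4, -0.8, -0.8]
grip_width: 20.7
finger_force: 30.0
time: 31.75
tool_pos: [591.1, -178.0, 92.3]
tcp_rot: [3.141, -0.0, -0.146]
contact_force: [-0.2, -0.4, -0.5]
grip_width: 53.7
finger_force: 0.0
time: 32.85
tool_pos: [413.6, -152.1, 212.8]
tcp_rot: [3.141, -0.002, -0.147]
contact_force: [0.4, -1.1, 0.2]
grip_width: 55.1
finger_force: 0.0
coverslips_mid 0.71 [268.4, 45.2] [[ 569. -167.   15.]]
dropper_oil_mid 0.6 [106.4, 18.7] [[613. -10.  30.]]
dropper_white_mid 0.79 [189.0, 16.8] [[601. -93.  35.]]
reagent_bottle_mid 0.7 [273.2, 17.5] [[ 583. -175.   55.]]
pad_a 0.97 [205.1, 36.3] [[ 590. -100.    5.]]
pad_a 0.94 [134.9, 32.6] [[605. -25.   5.]]
pad_a 0.93 [260.7, 43.8] [[ 574. -159.    5.]]
pad_a 0.81 [54.6, 36.5] [[614.  62.   5.]]
[[39.0, 25.0], [25.0, 19.0]] [[262.0, 202.0], [262.0, 195.0]]
[[118.0, 25.0], [85.0, 6.0]] [[289.0, 210.0], [289.0, 189.0]]
[[197.0, 25.0], [176.0, 0.0]] [[317.0, 219.0], [318.0, 193.0]]
[[275.0, 24.0], [275.0, -17.0]] [[348.0, 228.0], [350.0, 189.0]]
```

View pics/f2.png

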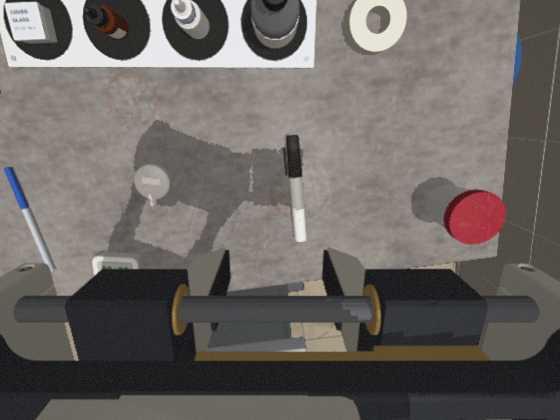

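View pics/f.png

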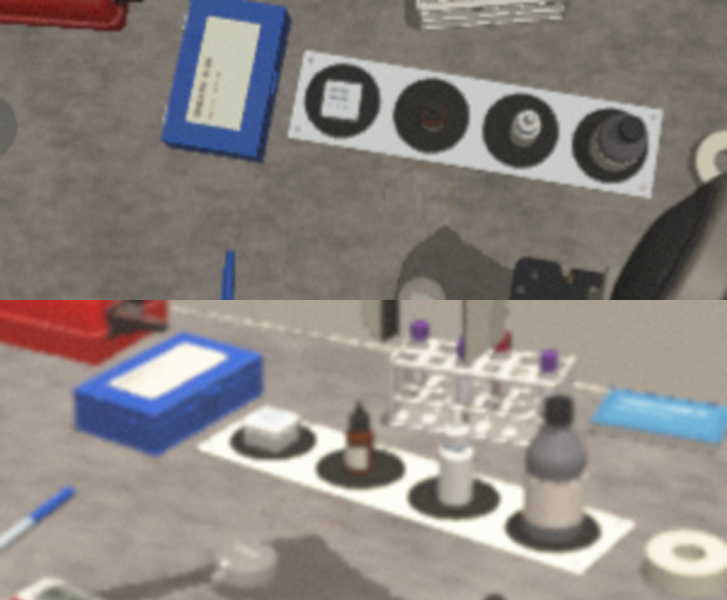

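All four stand upright in the right order. In the last scene crop each foot is within a few pixels of its pad's middle. The counter at wrist pixel (152,181) is still in its place and nothing touches the things, so I'm handing in.

```bash
python3 -c "
from plant import bot
print(bot.close_job())"
```

```text
the job is handed in; nothing more can be done
None
```

I handed the job in at about 33 s: from the blue slide box outward, the cover-glass box, brown dropper, white dropper and tall grey bottle stand upright near the middles of their pads in the last pictures, and the tally counter was not touched; the hand-in gave no verdict.

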